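Reset the drilling jig's stop by one notch

TASK

On the drilling jig, move the stop with the tall grip fin one notch further away from the brass bar: lift its tab out of the notch it is in, shift it along the rail and let it drop fully home in the very next notch. Then push the bar along its channel until its end rests against the stop's foot. Let go of everything, and leave the small spare stop and the other things on the bench where they are.

Things in the scene. Friction and masses are not known exactly. Their poses are not given: they have to be found in the camera images.
- jig: Drilling jig, fixed to the bench. Origin on the bench top under the rail's middle notch; x across the rail, away from the robot; y along the rail, to the left seen from the robot; z up. Grey bed plate, top at z = 12 mm, y = -260 to +160, x = -75 to +50 mm. Steel rail x = -10 to +10, y = -118 to +118 mm, top at z = 44 mm, carried on to y = -255 as a plain fence of the same section.
- jig_mid (a point): Middle of the rail's top, over the jig's origin (z = 44 mm); axes as the jig's. The rail has 7 notches cut right across it, centred at y = -90, -60, -30, 0, +30, +60, +90 mm from here, each 13 mm wide, 16 mm deep, open at the top.
- channel (a point): Bar's channel on the jig's bed, robot side of the rail: point on the bed at mid-width, jig x = -27.5, y = 0, z = 12 mm. 35 mm wide (jig x = -45 to -10 mm), between the rail's or fence's front face and a guide strip only 8 mm high (x = -53 to -45 mm).
- guard (a point): Middle of a fixed horizontal guard tube above the rail, 20 mm diameter, axis along jig y, at jig x = +26, y = -50, z = 186 mm; 18 mm posts under its ends at jig y = -248 and +148 mm. It is in the way of a gripper held upright over the stop: lean the tool 25 to 45 degrees, the gripper's body back towards the robot.
- stop_grip (a point): The loose blackened-steel stop (about 0.3 kg): middle of the upper part of its grip fin, over the rail's middle, 80 mm above the bench when seated; axes as the jig's. Fin 24 mm in x, 14 mm in y, from 22 mm below to 14 mm above this point. Below it the head, 36 mm in y, x = -12 to +26 mm, 14 mm high, rests on the rail's top (36 mm below this point).
- stop_tab (a point): Lowest point of the stop's tab, under the head's middle: 49 mm below stop_grip. Tab 18 mm in x, 10 mm in y, round-nosed, 13 mm deep; 1.5 mm play each side in a notch. It starts in the notch at jig y = -60 or +60 mm; the bar lies on its -y side, so the one to set is the next in +y (-30 or +90 mm). Lifted over 13 mm it is clear of the notch; the rail still guides the stop up to 24 mm.
- stop_foot (a point): Middle of the stop's foot, 42.5 mm below stop_grip and 26 mm towards the robot (-x). Block 28 mm in x, 16 mm in y, 41 mm high, in front of the rail, its underside 5 mm above the bed; the bar's end comes to rest on its -y face. Foot and a rear cheek (24 mm down behind the rail) straddle the rail with 2 mm play each side.
- spare_mid (a point): Small spare stop, loose, to be left alone: no fin, no foot; head 35 x 24 x 12 mm with a knob 14 mm across, 12 mm high. The point is the middle of its head, 50 mm above the bench. It is seated in the other of the notches at jig y = -60 and +60 mm and does not stand in the bar's channel.
- bar_mid (a point): Centre of the workpiece: loose plain brass bar, 30 mm in x, 90 mm in y (long axis), 24 mm high, about 0.5 kg, on the bed in the channel; its centre is 24 mm above the bench. It starts 17 to 57 mm short of the stop's foot, on its -y side. Resting against the foot, its centre is 53 mm from stop_grip along y.
- jar_mid (a point): Bystander: middle of a screw-top glass jar, 72 mm across, 110 mm high, standing on the bench to the left.
- spanner_mid (a point): Bystander: a spanner about 170 mm long lying on the bench to the right; point on its underside at the middle.
- bin_mid (a point): Bystander: middle of an empty orange plastic bin, 120 x 90 x 50 mm, standing on the bench beyond the jig.
Not all that is in view belongs to the job. What is shaped like the part that bears spare_mid but blue is not meant.

How it is judged:
On the way, in this order (a step that is already met when the one before it is completed fails the run):
1. the stop's tab is lifted out of its notch (13 mm or more) (z of stop_grip in the frame of jig above 0.0925 m), for 0.05 s.
2. the stop is seated fully home in the next notch away from the bar (z of stop_grip in the frame of jig between 0.077 and 0.083 m and x of stop_grip in the frame of jig between -0.006 and 0.006 m and angle between stop_grip's own z axis and vertical below 0.1 rad and ((y of stop_grip in the frame of jig between -0.034 and -0.026 m and y of spare_mid in the frame of jig above 0 m) or (y of stop_grip in the frame of jig between 0.086 and 0.094 m and y of spare_mid in the frame of jig below 0 m))), for 0.2 s.
3. the bar has been pushed up to the stop's foot (y of bar_mid in the frame of stop_grip between -0.056 and -0.05 m and x of bar_mid in the frame of jig between -0.034 and -0.02 m and z of bar_mid in the frame of jig between 0.021 and 0.027 m and angle between the y axis of bar_mid and the y axis of jig, either way round below 0.12 rad), for 0.2 s.
At the end, for the whole second after the job is handed in: The stop sits fully home (within 3 mm in height, 4 mm along the rail, 6 mm across, under 0.1 rad of tilt) in the next notch further from the bar; the bar lies flat in its channel with its end within 3 mm of the stop's foot; both are at rest (all of step 2 and all of step 3 and linear speed of each of stop, bar below 0.02 m/s); the robot touches nothing.
It fails at once if the spare stop is moved more than 8 mm (distance of spare_mid from where it was at the start of the episode above 0.008 m).
It fails at once if the jar is moved more than 25 mm (distance of jar_mid from where it was at the start of the episode above 0.025 m).
It fails at once if the spanner is moved more than 25 mm (distance of spanner_mid from where it was at the start of the episode above 0.025 m).
It fails at once if the bin is moved more than 25 mm (distance of bin_mid from where it was at the start of the episode above 0.025 m).
It also fails if it takes over 53 s, if anything falls off the work surface, if the arm or the gripper's body presses on something with over 40 N, if the wrist force passes 120 N, or if a joint passes its speed limit or range.

ROBOT

A 6-joint arm with a two-finger parallel gripper is mounted at the origin on the work surface. World frame = base frame: x ahead of the robot, y to its left, z up, the work surface at z = 0. Lengths are in m, angles in rad, forces in N, time in s.
With the tool pointing down it reaches from about 0.25 to 0.775 m from the base axis. Payload 4 kg.
Tool frame: the origin (TCP) lies on the mounting face of the last link; the fingertips stand 199 mm ahead of it and the grasp point (between the pads) lies 180 mm ahead of it; z points along the fingers, y is the direction in which the jaws open and shut (so a half turn about z gives the same grasp; the last joint's range is limited). The gripper opens to 94 mm and grips with 3 to 60 N. Pads are 16 mm wide; open, the fingers measure 119 mm over their backs; the gripper's body (75 mm by 177 mm) begins 78 mm behind the grasp point.
Start: joints at [-1.206, 0.087, 1.371, -0, 1.684, -0.103], TCP at [0.248, -0.491, 0.405] pointing down, gripper open.
Joint ranges: [-3.1, 3.1], [-0.76, 2.03], [0.27, 2.55], [-1.08, 4.22], [0.17, 2.65], [-2.57, 2.57]. Speed limits (rad/s): [2.79, 2.79, 3.14, 3.14, 3.14, 3.14].

INTERFACE

Orientations are given as a 3x3 rotation matrix whose columns are the frame's x, y, z axes.
In Python, from cell import bot, cams gives the robot as it stands. The module is installed in compiled form; this text tells all that it offers.
- The arm moves only by the tool jog_arm, never from a script. Its argument "deltas" is a list that holds one entry, the list of rows, each a list of 7 numbers: the shift along the tool's x, y, z in cm, then the turn, a rotation vector about the tool's x, y, z in rad, then the opening, from 0 (shut) to 1 (fully open). In form: [[[tx, ty, tz, ax, ay, az, hand], ...]]. A call has 1 to 5 rows; each row shifts and turns the pose as measured when the row begins, along the tool's axes as they then stand; what a row does not reach is not made up. A row lasts 1/8 s, in which the tool goes at most 62.5 mm and 10.7 degrees, less where a joint would pass 70% of its speed; a pose out of reach is approached as far as the arm can. A call is refused whole if a number of a shift passes 6.25 or a number of a turn 0.188, either way. A call with a gripper value outside its range is refused whole. The fingers move at their own pace and stop on an object; "force" is the grip in N (left out, the last holds). Time passes only in rows, so rows that do not move let the fingers close. It gives the time, the measured TCP pose, the force and the opening at its end, in the units of the state.
- bot.read_state(): the state, without advancing time (a new reading comes with each control period).
- cams.grab_frame(name): name is "scene" or "top" or "wrist"; returns a dict with "img" (480x640x3 uint8, red, green, blue), "range_z" (480x640 float32, m along the optical axis (not along the pixel's ray), 0 where there is no reading), "fov_y" (degrees; the focal length in pixels is half the picture's height over the tangent of half this angle, whatever the lens; pixels are square), "cx", "cy" (the principal point, pixels), "camera_from_world" (4x4, takes a point from world to camera coordinates); the wrist camera has in their place "mount" (4x4, takes a point from camera to tool coordinates, whose origin is the TCP and whose axes are the flange's). Camera axes: x right, y down, z forward; pixel columns grow to the right and rows downward; lengths in m; the calibration is good to about 2 mm. A picture is of the moment at which its call begins: read the wrist's pose just before it.
- bot.job_done(): hands the job in, once; it reports no verdict.
The state is a dict: "time_s": time; "joint_pos": joint angles; "qvel": joint speeds; "tau": joint torques, N m; "tool_pos": TCP position; "tcp_rot": TCP orientation; "force": force on the tool from outside, world axes, zero at the start; "torque": the same for the moment, N m; "width": opening from 0.0 (shut) to 1.0 (fully open).
Only numpy, scipy, OpenCV 4.12 (cv2) and the standard library are available. Lean on these libraries where they do the work, as an engineer would, in place of code of your own. Each camera call takes 0.05 s, during which the arm holds its last target.

## Working session

There is one attempt and no reset: what is moved stays moved. The work goes in short steps, Python scripts to look and compute and a tool call to move; the robot and the scene stay as the last step left them, time stands still between calls to the robot, and variables do not carry over. Pictures are saved under pics/ and viewed, and the job is handed in when it is done.

Besides the shell and the picture viewer there is one more tool, called after "Emit:" as name(argument=value, ...) on one line, values as JSON. jog_arm: Moves the arm, as the interface text tells. Its arguments: {"type":"object","properties":{"deltas":{"type":"array"},"force":{"type":"number"}},"required":["deltas"]}

```bash
mkdir -p pics; ls; cat > h.py <<'E'
import numpy as np, cv2
from cell import bot, cams
def K(f):
    h=f["img"].shape[0]; fl=h/2/np.tan(np.radians(f["fov_y"])/2); return fl
def cw(f,s=None):
    if "mount" in f:
        T=np.eye(4);T[:3,:3]=np.array(s["tcp_rot"]).reshape(3,3);T[:3,3]=s["tool_pos"]; return T@np.array(f["mount"])
    return np.linalg.inv(np.array(f["camera_from_world"]))
def cloud(f,s=None):
    fl=K(f);z=f["range_z"];v,u=np.mgrid[:z.shape[0],:z.shape[1]]
    P=np.stack([(u-f["cx"])*z/fl,(v-f["cy"])*z/fl,z],-1); T=cw(f,s); return P@T[:3,:3].T+T[:3,3]
def ray(f,u,v,zp,s=None):
    fl=K(f);T=cw(f,s);d=T[:3,:3]@np.array([(u-f["cx"])/fl,(v-f["cy"])/fl,1]);o=T[:3,3];return o+d*(zp-o[2])/d[2]
def proj(f,P,s=None):
    T=np.linalg.inv(cw(f,s));p=T[:3,:3]@np.asarray(P)+T[:3,3];fl=K(f);return p[:2]/p[2]*fl+[f["cx"],f["cy"]]
def save(n,im): cv2.imwrite("pics/"+n+".png",im[:,:,::-1])
E
python3 - <<'E'
from h import *
s=bot.read_state();print(s)
for n in("scene","top"):
    f=cams.grab_frame(n);save(n+"0",f["img"]);print(n,f["fov_y"],f["cx"],f["cy"],cw(f).round(3).tolist(),(f["range_z"]>0).mean()); np.savez("f_"+n,P=cloud(f),img=f["img"])
E
```

```text
pics
{'time_s': 0.0, 'joint_pos': array([-1.20609177e+00,  8.79152528e-02,  1.37226591e+00, -1.00874030e-05,
        1.68362939e+00, -1.03119762e-01]), 'qvel': array([ 1.03734054e-03,  2.34764949e-03, -8.14508916e-05, -3.04492985e-04,
        4.98629389e-04,  2.80300767e-05]), 'tau': array([-1.07760259e-04, -3.40184677e+01, -3.02426755e+01,  7.18362350e-02,
        3.30178253e-02, -1.74577840e-04]), 'tool_pos': array([ 0.24795802, -0.49078846,  0.40351954]), 'tcp_rot': array([[ 8.92552109e-01,  4.50943558e-01, -8.00427460e-04],
       [ 4.50944216e-01, -8.92549738e-01,  2.06844593e-03],
       [ 2.18331050e-04, -2.20714391e-03, -9.99997540e-01]]), 'force': array([ 0.68023094,  0.57023434, -0.23311349]), 'torque': array([-0.06928276,  0.02140591, -0.04645115]), 'width': 1.0010923573706527}
scene 49.81733939868197 325.1139751845672 234.21670453156264 [[-0.417, 0.597, -0.686, 1.437], [0.909, 0.288, -0.301, 0.373], [0.018, -0.749, -0.662, 0.981], [0.0, 0.0, 0.0, 1.0]] 0.9960807291666667
top 49.94642158460338 312.47299083906927 245.63884740115853 [[-0.01, -0.981, 0.196, 0.306], [-1.0, 0.011, 0.004, -0.028], [-0.006, -0.196, -0.981, 1.476], [0.0, 0.0, 0.0, 1.0]] 0.9962109375
```

View pics/scene0.png

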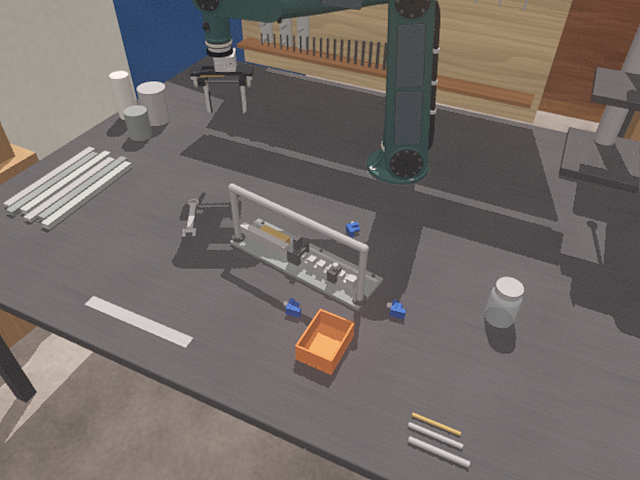

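View pics/top0.png

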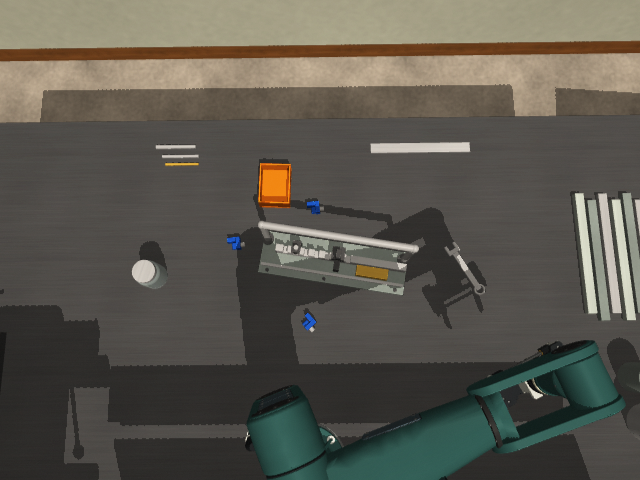

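```bash
python3 - <<'E'
from h import *
t=np.load("f_top.npz");s=np.load("f_scene.npz")
save("top0z",cv2.resize(t["img"][200:310,240:440],None,fx=4,fy=4,interpolation=2))
save("scene0z",cv2.resize(s["img"][170:320,210:400],None,fx=4,fy=4,interpolation=2))
for n,d in(("top",t),("scene",s)):
    P=d["P"]; m=(P[...,0]>.3)&(P[...,0]<.75)&(P[...,1]>-.4)&(P[...,1]<.25)
    b=m&(abs(P[...,2]-.192)<.012)
    q=P[b]; 
    if len(q)>20:
        q=q[:, :2];c=q.mean(0);u=np.linalg.svd(q-c,full_matrices=False)[2][0];pr=(q-c)@u
        # 2nd: 
        print(n,len(q),c,u,pr.min(),pr.max(), np.degrees(np.arctan2(-u[0]*np.sign(u[1]),abs(u[1]))))
    b=m&(abs(P[...,2]-.012)<.006); 
    k,l,st,ce=cv2.connectedComponentsWithStats(b.astype(np.uint8))
    i=1+st[1:,4].argmax();q=P[b][:, :2].astype(np.float32)
    print(n,len(q),cv2.minAreaRect(q))
    b=m&(abs(P[...,2]-.044)<.004);q=P[b];print("rail",len(q),cv2.minAreaRect(q[:,:2].astype(np.float32)))
    print("bench z",np.median(P[m&(abs(P[...,2])<.008)][:,2]))
E
```

```text
top 1265 [ 0.58588873 -0.08790062] [0.16927461 0.98556892] -0.2065764167002986 0.20813325289202958 -9.745646150380153
top 4645 ((0.5250771045684814, -0.07464984059333801), (0.648914098739624, 0.4494140148162842), 89.99534606933594)
rail 605 ((0.5927898287773132, -0.04968483746051788), (0.47060298919677734, 0.16290977597236633), 58.246124267578125)
bench z -0.00040228020630173056
scene 1254 [ 0.59487887 -0.06861353] [-0.16889763 -0.9856336 ] -0.19244524351582545 0.22443412528367346 -9.723730941933061
scene 3245 ((0.5353463888168335, -0.07321608066558838), (0.43822720646858215, 0.6288273334503174), 1.8748633861541748)
rail 732 ((0.5978341698646545, -0.05294518172740936), (0.4750003516674042, 0.16424447298049927), 60.850189208984375)
bench z -0.000623302222947375
```

```bash
sleep 1; ls pics
```

```text
scene0.png
scene0z.png
top0.png
top0z.png
```

View pics/top0z.png

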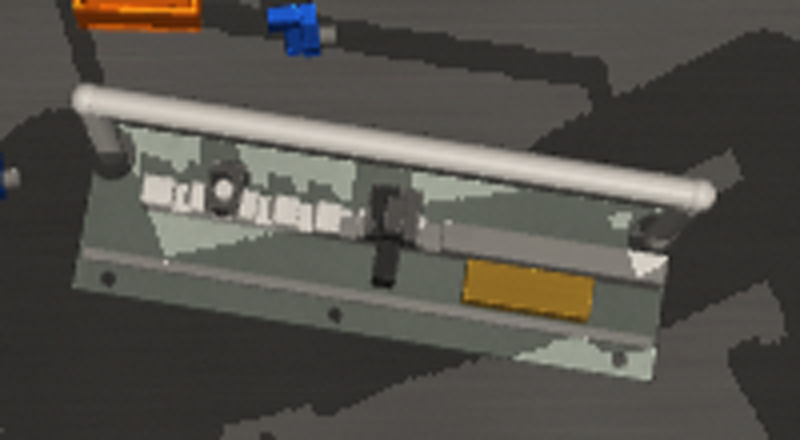

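View pics/scene0z.png

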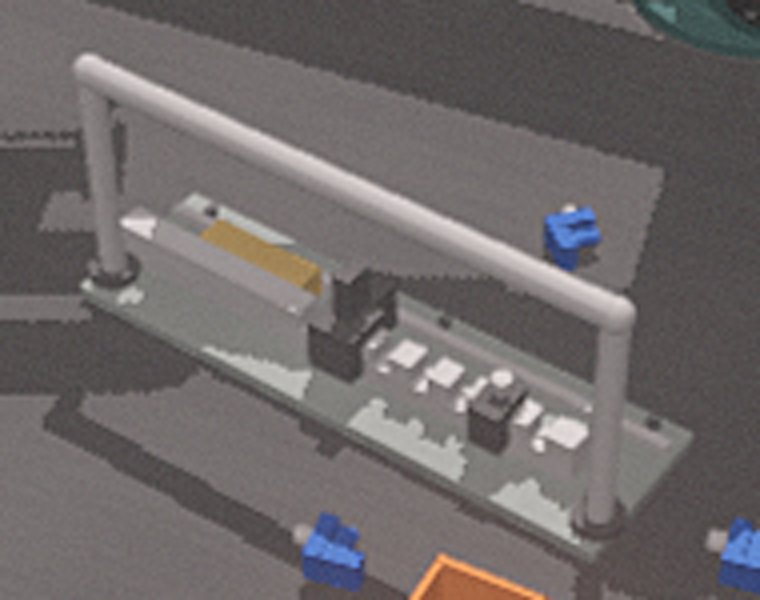

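```bash
python3 - <<'E'
from h import *
f=cams.grab_frame("top")
R=np.array([[.9856,.1692],[-.1692,.9856]])
def px(x,y):return 240+(x+.5)/4-.5,200+(y+.5)/4-.5
for (x,y,z,j,l) in [(73,287,.012,(-75,160),"FL"),(650,380,.012,(-75,-260),"FR"),(386,190,.094,(0,-60),"fin?"),(222,190,.068,(0,60),"knob"),(384,285,.035,(-40,-60),"footfront")]:
    w=ray(f,*px(x,y),z);print(l,w, "origin",w[:2]-R@(np.array(j)/1000))
# brass
P=cloud(f);im=f["img"].astype(int);m=(im[...,0]-im[...,2]>60)&(P[...,0]>.4)&(P[...,0]<.65)&(abs(P[...,1]+.15)<.12)&(P[...,2]<.06)
q=P[m];print(m.sum(),np.median(q[:,2]),cv2.minAreaRect(q[:,:2].astype(np.float32)))
s=bot.read_state();f=cams.grab_frame("wrist");print(np.array(f["mount"]).round(4),f["fov_y"]);save("w0",f["img"])
for o in (np.array([.572,-.0323]),):
  for l,j in(("stop",(0,-60)),("tgt",(0,-30)),("chan",(-27.5,0))):print(l,o+R@(np.array(j)/1000))
E
```

```text
FL [0.52446164 0.1356421  0.012     ] origin [ 0.57130964 -0.0347439 ]
FR [ 0.45328268 -0.2749405   0.012     ] origin [ 0.57119468 -0.0313745 ]
fin? [ 0.57675634 -0.08674     0.094     ] origin [ 0.58690834 -0.027604  ]
knob [0.58314786 0.02629916 0.068     ] origin [ 0.57299586 -0.03283684]
footfront [ 0.52003332 -0.08652618  0.035     ] origin [ 0.56960932 -0.03415818]
345 0.035317670830945946 ((0.5162622332572937, -0.18820719420909882), (0.090157650411129, 0.03095374070107937), 80.54534149169922)
[[ 1.000e-03 -9.663e-01 -2.575e-01  7.500e-02]
 [ 1.000e+00  1.100e-03 -0.000e+00  3.000e-04]
 [ 3.000e-04 -2.575e-01  9.663e-01  2.090e-02]
 [ 0.000e+00  0.000e+00  0.000e+00  1.000e+00]] 69.1937145624547
stop [ 0.561848 -0.091436]
tgt [ 0.566924 -0.061868]
chan [ 0.544896 -0.027647]
```

View pics/w0.png

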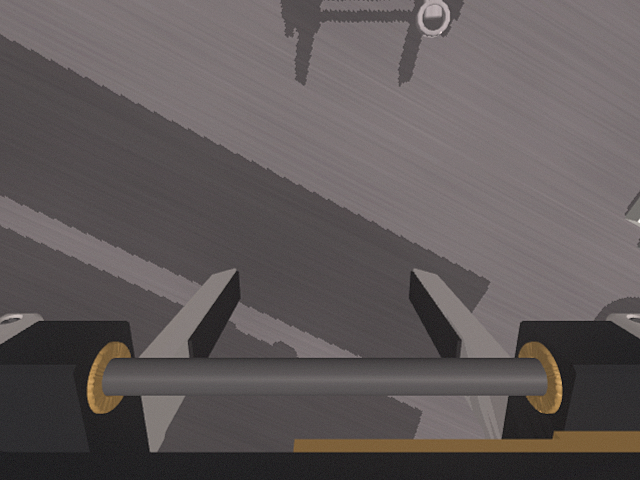

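```bash
cat >> h.py <<'E'
from scipy.spatial.transform import Rotation as Ro
YAW=np.array([[.9857,.169],[-.169,.9857]])
O=np.array([.572,-.033])
def jig2w(x,y,z):
    w=O+YAW@np.array([x,y])/1000; return np.array([w[0],w[1],z/1000])
def w2j(w): 
    a=YAW.T@(np.array(w)[:2]-O)*1000; return np.array([a[0],a[1],w[2]*1000])
def Rt(deg):
    s,c=np.sin(np.radians(deg)),np.cos(np.radians(deg))
    xj=np.r_[YAW[:,0],0];yj=np.r_[YAW[:,1],0];k=np.array([0,0,1.])
    return np.stack([s*k+c*xj,-yj,s*xj-c*k],1)
def pose(): s=bot.read_state();return np.array(s["tool_pos"]),np.array(s["tcp_rot"]).reshape(3,3),s
def plan(p1,R1,n,p0=None,R0=None):
    if p0 is None:p0,R0,_=pose()
    rv=Ro.from_matrix(R0.T@R1).as_rotvec()/n; out=[];R=R0
    for i in range(n):
        t=R.T@(p1-p0)/n*100; out.append(np.r_[t,rv]); R=R@Ro.from_rotvec(rv).as_matrix()
    for r in out: print(r.round(3).tolist())
def tcp(g,R,off=.18): return np.asarray(g)-off*R[:,2]
E
python3 - <<'E'
from h import *
R=Rt(35); g=jig2w(0,-60,84); print(tcp(g,R,.26)); plan(tcp(g,R,.26),R,15)
E
```

```text
[ 0.41486268 -0.06693905  0.29697953]
[2.267, -2.02, 0.716, -0.013, 0.039, 0.041]
[2.153, -2.121, 0.776, -0.013, 0.039, 0.041]
[2.032, -2.217, 0.83, -0.013, 0.039, 0.041]
[1.905, -2.309, 0.878, -0.013, 0.039, 0.041]
[1.773, -2.397, 0.92, -0.013, 0.039, 0.041]
[1.636, -2.479, 0.955, -0.013, 0.039, 0.041]
[1.494, -2.556, 0.984, -0.013, 0.039, 0.041]
[1.348, -2.628, 1.006, -0.013, 0.039, 0.041]
[1.199, -2.693, 1.021, -0.013, 0.039, 0.041]
[1.047, -2.753, 1.03, -0.013, 0.039, 0.041]
[0.892, -2.806, 1.031, -0.013, 0.039, 0.041]
[0.735, -2.853, 1.026, -0.013, 0.039, 0.041]
[0.576, -2.893, 1.015, -0.013, 0.039, 0.041]
[0.417, -2.927, 0.996, -0.013, 0.039, 0.041]
[0.257, -2.954, 0.971, -0.013, 0.039, 0.041]
```

Emit:
jog_arm(deltas=[[[2.3, -2.0, 0.7, -0.013, 0.039, 0.041, 0.6], [2.15, -2.1, 0.8, -0.013, 0.039, 0.041, 0.6], [2.0, -2.2, 0.8, -0.013, 0.039, 0.041, 0.6], [1.9, -2.3, 0.9, -0.013, 0.039, 0.041, 0.6], [1.8, -2.4, 0.9, -0.013, 0.039, 0.041, 0.6]]])

```text
time_s: 0.82
tool_pos: [0.3053, -0.3478, 0.3662]
tcp_rot: [[0.947, 0.244, 0.208], [0.248, -0.969, 0.011], [0.204, 0.041, -0.978]]
force: [-0.0, -1.3, 0.9]
width: 0.598
```

Emit:
jog_arm(deltas=[[[1.6, -2.5, 1.0, -0.013, 0.039, 0.041, 0.6], [1.5, -2.6, 1.0, -0.013, 0.039, 0.041, 0.6], [1.3, -2.6, 1.0, -0.013, 0.039, 0.041, 0.6], [1.2, -2.7, 1.0, -0.013, 0.039, 0.041, 0.6], [1.0, -2.75, 1.0, -0.013, 0.039, 0.041, 0.6]]])

```text
time_s: 1.45
tool_pos: [0.3623, -0.2018, 0.3288]
tcp_rot: [[0.914, 0.024, 0.405], [0.037, -0.999, -0.025], [0.404, 0.038, -0.914]]
force: [0.4, 0.2, -0.2]
width: 0.599
```

```bash
python3 - <<'E'
from h import *
p,R0,s=pose();print(s["time_s"],p,s["joint_pos"],s["force"])
R=Rt(35); g=jig2w(0,-60,84); print(tcp(g,R,.26)); plan(tcp(g,R,.26),R,8)
E
```

```text
1.45 [ 0.36228083 -0.20179253  0.32879974] [-0.73964602 -0.32138387  1.91369243  0.27349253  1.22793162  0.74874543] [ 0.4010353   0.16318359 -0.19214551]
[ 0.41486268 -0.06693905  0.29697953]
[0.503, -1.684, 0.587, -0.008, 0.024, 0.023]
[0.449, -1.699, 0.585, -0.008, 0.024, 0.023]
[0.395, -1.714, 0.582, -0.008, 0.024, 0.023]
[0.341, -1.727, 0.577, -0.008, 0.024, 0.023]
[0.287, -1.739, 0.571, -0.008, 0.024, 0.023]
[0.232, -1.749, 0.564, -0.008, 0.024, 0.023]
[0.178, -1.758, 0.555, -0.008, 0.024, 0.023]
[0.124, -1.766, 0.545, -0.008, 0.024, 0.023]
```

Emit:
jog_arm(deltas=[[[0.5, -1.7, 0.6, -0.008, 0.024, 0.023, 0.6], [0.45, -1.7, 0.6, -0.008, 0.024, 0.023, 0.6], [0.4, -1.7, 0.6, -0.008, 0.024, 0.023, 0.6], [0.35, -1.7, 0.6, -0.008, 0.024, 0.023, 0.6], [0.3, -1.75, 0.6, -0.008, 0.024, 0.023, 0.6]]])

```text
time_s: 2.08
tool_pos: [0.3957, -0.1133, 0.3062]
tcp_rot: [[0.853, -0.099, 0.512], [-0.075, -0.995, -0.067], [0.516, 0.019, -0.856]]
force: [0.9, 0.0, 0.2]
width: 0.597
```

Emit:
jog_arm(deltas=[[[0.25, -1.75, 0.6, -0.008, 0.024, 0.023, 0.6], [0.2, -1.75, 0.6, -0.008, 0.024, 0.023, 0.6], [0.2, -1.8, 0.6, -0.008, 0.024, 0.023, 0.6], [0, 0, 0, 0, 0, 0, 0.6]]])

```text
time_s: 2.58
tool_pos: [0.4169, -0.0598, 0.2921]
tcp_rot: [[0.806, -0.169, 0.568], [-0.138, -0.986, -0.097], [0.576, 0.0, -0.817]]
force: [0.3, 0.8, 0.7]
width: 0.598
```

```bash
python3 - <<'E'
from h import *
p,R0,s=pose();print(s["time_s"],p,s["joint_pos"],s["force"])
f=cams.grab_frame("wrist");save("w1",f["img"]);np.savez("f_w1",P=cloud(f,s),img=f["img"])
R=Rt(35); g=jig2w(0,-60,84); print(tcp(g,R,.26)); plan(tcp(g,R,.26),R,3)
for j in [(0,-60,94),(0,-30,28),(0,0,28),(0,60,62),(-40,-68,55)]: print(j,proj(f,jig2w(*j),s).round(0))
E
```

```text
2.575 [ 0.41689036 -0.05978136  0.29208866] [-0.30560975 -0.35409705  2.04095348  0.10430912  0.84757319  1.38982825] [0.29129351 0.80128628 0.65132204]
[ 0.41486268 -0.06693905  0.29697953]
[0.064, 0.229, -0.142, 0.0, -0.001, -0.0]
[0.064, 0.229, -0.142, 0.0, -0.001, -0.0]
[0.064, 0.229, -0.142, 0.0, -0.001, -0.0]
(0, -60, 94) [335. 247.]
(0, -30, 28) [298. 272.]
(0, 0, 28) [263. 272.]
(0, 60, 62) [177. 260.]
(-40, -68, 55) [345. 315.]
```

View pics/w1.png

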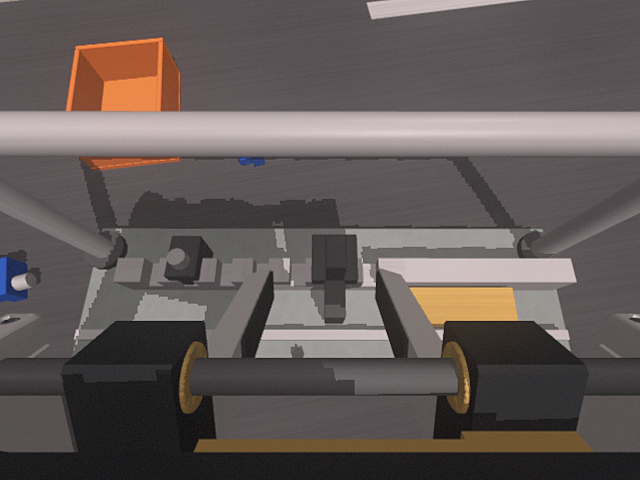

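```bash
python3 - <<'E'
from h import *
d=np.load("f_w1.npz");im=d["img"];P=d["P"]
z=cv2.convertScaleAbs(cv2.resize(im[215:345,250:430],None,fx=4.4,fy=4.4,interpolation=2),alpha=1.6,beta=20);save("w1z",z)
J=np.stack([*(np.einsum('ij,hwj->hwi',YAW.T,P[...,:2]-O)*1000).transpose(2,0,1),P[...,2]*1000],-1)
def reg(n,lo,hi):
    m=np.all((J>lo)&(J<hi),-1);q=J[m];print(n,len(q),np.percentile(q,[2,50,98],axis=0).round(1).tolist())
reg("fintop",(-25,-85,89),(25,-35,99))
reg("fin front",(-25,-85,64),(25,-35,88))
reg("head",(-25,-95,55),(35,-35,61))
reg("foot",(-60,-95,20),(-13,-35,53))
reg("bartop",(-60,-250,32),(-8,-90,39))
reg("knob",(-25,45,64),(25,75,72))
reg("rail",(-25,-250,41),(25,130,46))
# y of transitions along row for rail top notches
for r in (272,):
    print([ (u,J[r,u].round(0).tolist()) for u in range(120,330,4)])
E
```

```text
fintop 717 [[-14.2, -67.4, 90.5], [-3.3, -60.6, 92.9], [9.1, -53.9, 94.2]]
fin front 165 [[-14.5, -67.2, 64.5], [-14.2, -60.7, 77.0], [-13.8, -53.9, 87.6]]
head 1479 [[-24.0, -77.9, 55.5], [-1.8, -57.8, 56.9], [22.2, -43.2, 58.4]]
foot 211 [[-54.8, -89.5, 20.0], [-42.2, -60.8, 42.3], [-14.0, -39.4, 52.2]]
bartop 3585 [[-41.2, -216.4, 33.0], [-26.8, -168.7, 34.8], [-12.1, -128.3, 36.7]]
knob 283 [[-5.1, 52.6, 64.4], [0.7, 58.5, 67.3], [7.5, 65.0, 68.9]]
rail 6881 [[-12.2, -245.7, 41.5], [-2.2, -135.0, 42.9], [7.7, 112.9, 44.4]]
[(120, [-4.0, 113.0, 43.0]), (124, [-4.0, 110.0, 44.0]), (128, [-5.0, 106.0, 44.0]), (132, [-4.0, 104.0, 42.0]), (136, [-4.0, 100.0, 43.0]), (140, [-4.0, 97.0, 43.0]), (144, [-3.0, 96.0, 38.0]), (148, [-2.0, 96.0, 33.0]), (152, [-0.0, 95.0, 27.0]), (156, [-0.0, 92.0, 26.0]), (160, [-4.0, 81.0, 43.0]), (164, [-4.0, 78.0, 42.0]), (168, [-8.0, 68.0, 57.0]), (172, [-7.0, 66.0, 55.0]), (176, [-8.0, 62.0, 57.0]), (180, [-8.0, 59.0, 57.0]), (184, [-8.0, 56.0, 57.0]), (188, [-8.0, 53.0, 56.0]), (192, [-7.0, 50.0, 55.0]), (196, [-7.0, 47.0, 54.0]), (200, [-5.0, 47.0, 46
[... 195 characters left out ...]
(232, [-4.0, 23.0, 42.0]), (236, [-4.0, 20.0, 41.0]), (240, [-4.0, 16.0, 43.0]), (244, [-4.0, 13.0, 43.0]), (248, [-4.0, 9.0, 43.0]), (252, [-4.0, 6.0, 43.0]), (256, [-29.0, -17.0, 139.0]), (260, [-29.0, -19.0, 139.0]), (264, [-29.0, -21.0, 137.0]), (268, [-29.0, -23.0, 138.0]), (272, [-28.0, -24.0, 135.0]), (276, [-4.0, -14.0, 44.0]), (280, [-4.0, -17.0, 44.0]), (284, [-4.0, -20.0, 43.0]), (288, [-4.0, -23.0, 43.0]), (292, [0.0, -25.0, 27.0]), (296, [0.0, -28.0, 26.0]), (300, [-0.0, -32.0, 28.0]), (304, [-0.0, -35.0, 27.0]), (308, [-4.0, -39.0, 43.0]), (312, [-8.0, -43.0, 56.0]), (316, [-8.0, -46.0, 58.0]), (320, [-8.0, -49.0, 58.0]), (324, [-8.0, -52.0, 56.0]), (328, [-14.0, -55.0, 82.0])]
```

View pics/w1z.png

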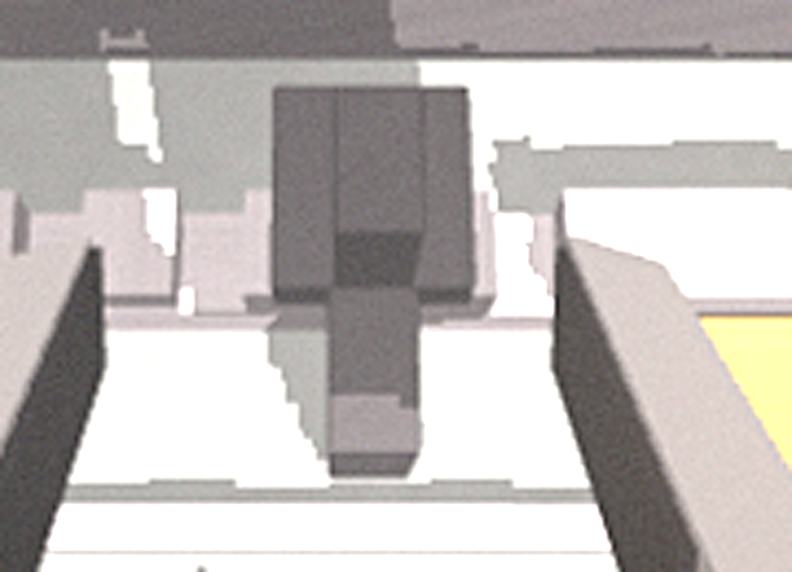

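```bash
sed -i 's/^O=.*/O=np.array([.570,-.0332])/' h.py; python3 - <<'E'
from h import *
R=Rt(35); g=jig2w(0,-60,84); plan(tcp(g,R,.26),R,2)
a,b=tcp(g,R,.26),tcp(g,R,.18);plan(b,R,5,a,R)
P=np.load("f_w1.npz")["P"];im=np.load("f_w1.npz")["img"].astype(int)
m=(im[...,0]-im[...,2]>70)&(P[...,2]>.03)&(P[...,2]<.04)&(abs(P[...,0]-.52)<.05);q=np.array([w2j(x) for x in P[m]]);print(len(q),q.min(0),q.max(0))
E
```

```text
[0.017, 0.37, -0.269, 0.0, -0.002, -0.0]
[0.017, 0.37, -0.269, 0.0, -0.002, -0.0]
[0.0, -0.0, 1.6, 0.0, 0.0, -0.0]
[0.0, -0.0, 1.6, 0.0, 0.0, -0.0]
[0.0, -0.0, 1.6, 0.0, 0.0, -0.0]
[0.0, 0.0, 1.6, 0.0, 0.0, -0.0]
[0.0, 0.0, 1.6, 0.0, 0.0, -0.0]
3298 [ -42.22754364 -207.27344433   32.52561427] [ -12.10634119 -122.67047792   37.20777525]
```

Emit:
jog_arm(deltas=[[[0.02, 0.4, 1.2, 0, -0.002, 0, 0.6], [0.02, 0.34, 1.3, 0, -0.002, 0, 0.6], [0, 0, 1.5, 0, 0, 0, 0.6], [0, 0, 1.5, 0, 0, 0, 0.6], [0, 0, 1.0, 0, 0, 0, 0.6]]])

```text
time_s: 3.25
tool_pos: [0.4545, -0.0787, 0.2363]
tcp_rot: [[0.807, -0.174, 0.564], [-0.142, -0.985, -0.101], [0.573, 0.002, -0.82]]
force: [-0.5, -0.1, 1.1]
width: 0.599
```

```bash
python3 - <<'E'
from h import *
p,R0,s=pose();f=cams.grab_frame("wrist");save("w2",f["img"])
R=Rt(35); g=jig2w(0,-60,84);plan(tcp(g,R),R,1);print(w2j(p+.18*R0[:,2]),s["force"],s["time_s"])
E
```

```text
[0.026, -0.437, 0.484, 0.004, 0.003, -0.004]
[ -3.11006335 -65.19065771  88.76545205] [-0.51994607 -0.11032036  1.0962644 ] 3.25
```

View pics/w2.png

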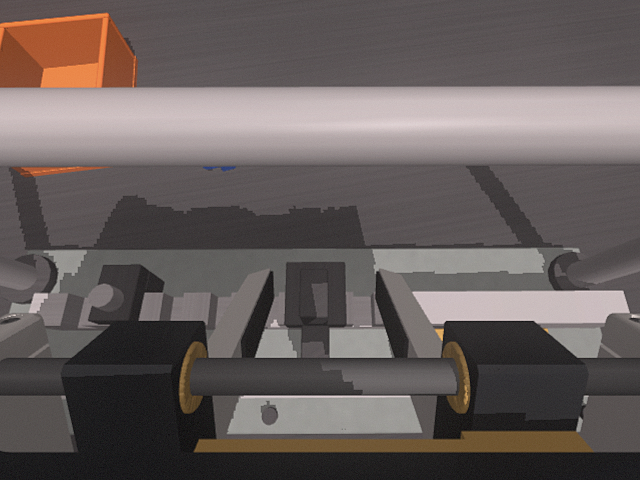

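Emit:
jog_arm(deltas=[[[0, -0.22, 0.25, 0, 0, 0, 0.6], [0, -0.2, 0.25, 0, 0, 0, 0.6], [0, 0, 0, 0, 0, 0, 0.6]]])

```text
time_s: 3.68
tool_pos: [0.4583, -0.0753, 0.2309]
tcp_rot: [[0.808, -0.175, 0.562], [-0.143, -0.985, -0.101], [0.571, 0.002, -0.821]]
force: [-0.5, 0.1, -0.2]
width: 0.602
```

```bash
python3 - <<'E'
from h import *
p,R0,s=pose()
R=Rt(35); g=jig2w(0,-60,84);plan(tcp(g,R),R,1);print(w2j(p+.18*R0[:,2]),s["force"],s["time_s"])
E
```

```text
[0.009, -0.036, -0.061, 0.005, 0.003, -0.004]
[ -0.20035977 -61.23565153  83.12164878] [-0.50731096  0.10266454 -0.2250092 ] 3.675
```

Emit:
jog_arm(deltas=[[[0, 0, 0, 0, 0, 0, 0.3], [0, 0, 0, 0, 0, 0, 0.0], [0, 0, 0, 0, 0, 0, 0.0], [0, 0, 0, 0, 0, 0, 0.0], [0, 0, 0, 0, 0, 0, 0.0]]], force=35)

```text
time_s: 4.3
tool_pos: [0.4584, -0.075, 0.2322]
tcp_rot: [[0.807, -0.175, 0.564], [-0.142, -0.985, -0.101], [0.573, 0.001, -0.819]]
force: [1.8, 1.4, -1.0]
width: 0.148
```

```bash
python3 - <<'E'
from h import *
p,R0,s=pose();print(w2j(p+.18*R0[:,2]),s["force"],s["torque"],s["width"])
plan(p+[0,0,.018],R0,4)
E
```

```text
[  0.23868672 -60.85353688  84.67460049] [ 1.75246939  1.41503111 -0.98723757] [0.27975421 0.16777336 0.12047945] 0.14822320394057087
[0.258, 0.001, -0.369, 0.0, 0.0, 0.0]
[0.258, 0.001, -0.369, 0.0, 0.0, 0.0]
[0.258, 0.001, -0.369, 0.0, 0.0, 0.0]
[0.258, 0.001, -0.369, 0.0, 0.0, 0.0]
```

Emit:
jog_arm(deltas=[[[0.26, 0, -0.37, 0, 0, 0, 0], [0.26, 0, -0.37, 0, 0, 0, 0], [0.26, 0, -0.37, 0, 0, 0, 0], [0.26, 0, -0.37, 0, 0, 0, 0], [0, 0, 0, 0, 0, 0, 0]]])

```text
time_s: 4.92
tool_pos: [0.4576, -0.0749, 0.2489]
tcp_rot: [[0.81, -0.174, 0.56], [-0.143, -0.985, -0.1], [0.569, 0.001, -0.823]]
force: [1.4, -0.5, -2.8]
width: 0.147
```

```bash
python3 - <<'E'
from h import *
p,R0,s=pose();print(w2j(p+.18*R0[:,2]),s["force"],s["torque"],s["width"])
f=cams.grab_frame("wrist");save("w3",f["img"])
g=p+.18*R0[:,2]; j=w2j(g); plan(p+jig2w(j[0],j[1]+30,j[2])-g,R0,5)
E
```

```text
[ -1.36756803 -60.82060922 100.82311699] [ 1.40899096 -0.50821171 -2.82036131] [0.1403851  0.27706223 0.06970554] 0.14665311579957455
[-0.001, -0.6, -0.004, 0.0, -0.0, 0.0]
[-0.001, -0.6, -0.004, 0.0, -0.0, 0.0]
[-0.001, -0.6, -0.004, 0.0, -0.0, 0.0]
[-0.001, -0.6, -0.004, 0.0, -0.0, 0.0]
[-0.001, -0.6, -0.004, 0.0, -0.0, 0.0]
```

View pics/w3.png

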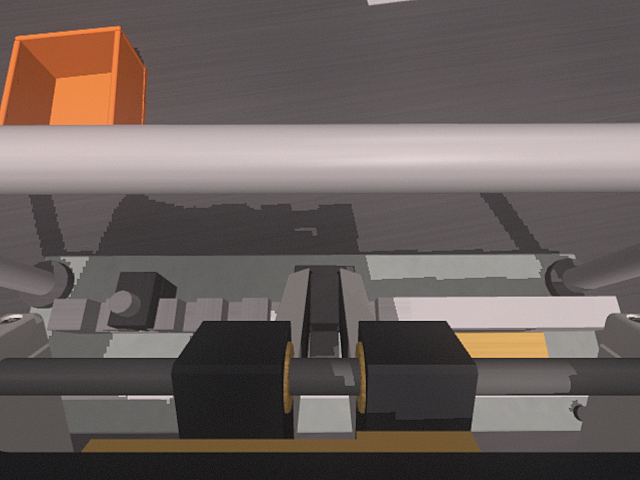

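Emit:
jog_arm(deltas=[[[0.11, 0, -0.16, 0, 0, 0, 0], [0, -0.8, 0, 0, 0, 0, 0], [0, -0.8, 0, 0, 0, 0, 0], [0, -0.8, 0, 0, 0, 0, 0], [0, -0.6, 0, 0, 0, 0, 0]]])

```text
time_s: 5.6
tool_pos: [0.463, -0.0436, 0.2508]
tcp_rot: [[0.81, -0.175, 0.56], [-0.143, -0.985, -0.101], [0.569, 0.002, -0.823]]
force: [0.9, -1.0, -3.0]
width: 0.148
```

Emit:
jog_arm(deltas=[[[0, 0, 0, 0, 0, 0, 0]]])

```text
time_s: 5.72
tool_pos: [0.4631, -0.043, 0.2507]
tcp_rot: [[0.81, -0.174, 0.56], [-0.142, -0.985, -0.1], [0.569, 0.002, -0.823]]
force: [0.7, -1.3, -3.0]
width: 0.148
```

```bash
python3 - <<'E'
from h import *
p,R0,s=pose();print(w2j(p+.18*R0[:,2]),s["force"],s["torque"],s["width"])
f=cams.grab_frame("wrist");save("w4",f["img"])
plan(p-[0,0,.004],R0,1)
print(Ro.from_matrix(R0.T@Rt(35)).as_rotvec())
E
```

```text
[ -1.39598184 -28.5164108  102.67863625] [ 0.73489116 -1.26437856 -3.00143646] [-0.02369281  0.35246453 -0.05281612] 0.14812394855115313
[-0.227, -0.012, 0.327, -0.0, 0.0, -0.001]
[ 0.00447669  0.0060249  -0.00278543]
```

View pics/w4.png

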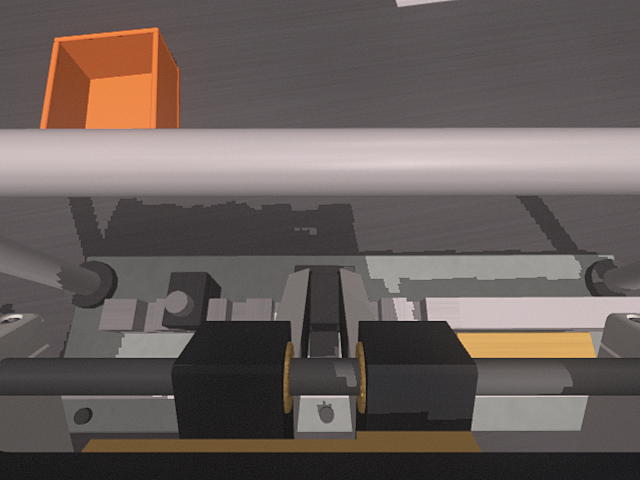

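Emit:
jog_arm(deltas=[[[0, 0.22, 0, 0, 0, 0, 0], [0, 0, 0, 0, 0, 0, 0]]])

```text
time_s: 6.02
tool_pos: [0.4627, -0.0452, 0.2507]
tcp_rot: [[0.81, -0.174, 0.56], [-0.143, -0.985, -0.1], [0.569, 0.001, -0.823]]
force: [1.5, 0.4, -3.3]
width: 0.145
```

```bash
python3 - <<'E'
from h import *
p,R0,s=pose();print(w2j(p+.18*R0[:,2]),s["force"],s["torque"],s["width"])
E
```

```text
[ -1.38392516 -30.62471855 102.6762671 ] [ 1.47577341  0.36337918 -3.27109882] [0.08823019 0.28243733 0.00531139] 0.1446027995390685
```

Lower toward the notch, ~18 mm in total, with a check part-way.

Emit:
jog_arm(deltas=[[[-0.2, 0, 0.3, 0, 0, 0, 0], [-0.2, 0, 0.3, 0, 0, 0, 0], [-0.2, 0, 0.3, 0, 0, 0, 0], [0, 0, 0, 0, 0, 0, 0]]])

```text
time_s: 6.52
tool_pos: [0.4627, -0.0459, 0.2389]
tcp_rot: [[0.81, -0.175, 0.559], [-0.144, -0.985, -0.1], [0.568, 0.001, -0.823]]
force: [2.6, -1.2, -4.2]
width: 0.149
```

```bash
python3 - <<'E'
from h import *
p,R0,s=pose();print(w2j(p+.18*R0[:,2]),s["force"],s["torque"],s["width"])
E
```

```text
[ -1.37861966 -31.42438999  90.73889809] [ 2.63444987 -1.15520733 -4.16482746] [0.22341515 0.15739254 0.06317873] 0.14860812281047167
```

Emit:
jog_arm(deltas=[[[-0.15, -0.05, 0.22, 0, 0, 0, 0], [-0.12, 0, 0.18, 0, 0, 0, 0], [0, 0, 0, 0, 0, 0, 0]]])

```text
time_s: 6.9
tool_pos: [0.4628, -0.0454, 0.2336]
tcp_rot: [[0.81, -0.175, 0.559], [-0.143, -0.985, -0.1], [0.568, 0.001, -0.823]]
force: [2.2, -1.1, -4.3]
width: 0.148
```

```bash
python3 - <<'E'
from h import *
p,R0,s=pose();print(w2j(p+.18*R0[:,2]),s["force"],s["torque"],s["width"])
f=cams.grab_frame("wrist");save("w5",f["img"])
E
```

```text
[ -1.33882959 -30.91587374  85.49958071] [ 2.23796162 -1.06408146 -4.31883431] [ 0.06627687  0.26183549 -0.01596819] 0.1480796954482951
```

View pics/w5.png

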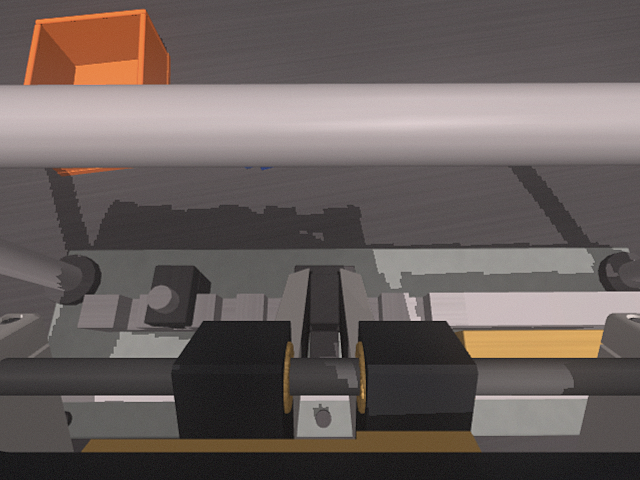

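Emit:
jog_arm(deltas=[[[-0.08, 0, 0.12, 0, 0, 0, 0], [-0.05, 0, 0.07, 0, 0, 0, 0], [0, 0, 0, 0, 0, 0, 0]]])

```text
time_s: 7.32
tool_pos: [0.463, -0.0453, 0.2327]
tcp_rot: [[0.809, -0.175, 0.56], [-0.143, -0.985, -0.101], [0.569, 0.001, -0.822]]
force: [-0.2, -0.5, -3.1]
width: 0.147
```

```bash
python3 - <<'E'
from h import *
p,R0,s=pose();print(w2j(p+.18*R0[:,2]),s["force"],s["torque"],s["width"])
E
```

```text
[ -0.89647757 -30.88447169  84.72152637] [-0.19677717 -0.45410915 -3.05864527] [ 0.05309036  0.42535417 -0.01155133] 0.1472655932139053
```

Emit:
jog_arm(deltas=[[[-0.08, 0, 0.12, 0, 0, 0, 0], [0, 0, 0, 0, 0, 0, 0]]])

```text
time_s: 7.58
tool_pos: [0.4633, -0.0454, 0.2324]
tcp_rot: [[0.808, -0.175, 0.562], [-0.143, -0.985, -0.101], [0.571, 0.001, -0.821]]
force: [-0.4, -0.2, -3.0]
width: 0.148
```

```bash
python3 - <<'E'
from h import *
p,R0,s=pose();print(w2j(p+.18*R0[:,2]),s["force"],s["torque"],s["width"])
E
```

```text
[ -0.28658546 -30.8590133   84.67008092] [-0.38963697 -0.16017388 -3.04032545] [0.11272761 0.42322603 0.05635104] 0.14825956877931698
```

Emit:
jog_arm(deltas=[[[0, 0, 0, 0, 0, 0, 0.25], [0, 0, 0, 0, 0, 0, 0.45], [0, 0, 0, 0, 0, 0, 0.6], [0, 0, 0, 0, 0, 0, 0.6]]])

```text
time_s: 8.07
tool_pos: [0.464, -0.0456, 0.2331]
tcp_rot: [[0.807, -0.175, 0.564], [-0.143, -0.985, -0.102], [0.574, 0.001, -0.819]]
force: [-0.4, -1.0, -0.0]
width: 0.531
```

Emit:
jog_arm(deltas=[[[0, 0, -1.5, 0, 0, 0, 0.6], [0, 0, -2.0, 0, 0, 0, 0.6], [0, 0, -2.0, 0, 0, 0, 0.6], [0, 0, -2.0, 0, 0, 0, 0.6], [0, 0, -1.5, 0, 0, 0, 0.6]]])

```text
time_s: 8.7
tool_pos: [0.4101, -0.0358, 0.3111]
tcp_rot: [[0.806, -0.175, 0.565], [-0.143, -0.985, -0.102], [0.574, 0.002, -0.819]]
force: [1.2, 0.1, -1.0]
width: 0.599
```

```bash
cat > meas.py <<'E'
from h import *
import sys
p,R0,s=pose();print(s["time_s"],w2j(p+.18*R0[:,2]),s["force"])
f=cams.grab_frame("wrist");save(sys.argv[1],f["img"]);P=cloud(f,s)
J=np.stack([*(np.einsum('ij,hwj->hwi',YAW.T,P[...,:2]-O)*1000).transpose(2,0,1),P[...,2]*1000],-1)
def reg(n,lo,hi):
    m=np.all((J>lo)&(J<hi),-1);q=J[m]
    if len(q):print(n,len(q),np.percentile(q,[2,50,98],axis=0).round(1).tolist())
reg("fintop",(-25,-65,87),(25,0,112))
reg("fin front",(-25,-65,64),(-10,0,88))
reg("head",(-25,-65,53),(35,0,64))
reg("knob",(-25,45,64),(25,75,72))
im=f["img"].astype(int);m=(im[...,0]-im[...,2]>70)&np.all((J>(-60,-260,30))&(J<(0,-20,40)),-1);q=J[m]
if len(q):print("bar",len(q),np.percentile(q,[1,50,99],axis=0).round(1).tolist())
f=cams.grab_frame("scene");save(sys.argv[1]+"s",cv2.resize(f["img"][170:320,210:400],None,fx=4,fy=4,interpolation=2))
E
python3 meas.py w6
```

```text
8.7 [-53.86391178 -30.4429146  163.73409769] [ 1.22047749  0.14173929 -1.0389221 ]
fintop 589 [[-13.0, -37.4, 89.3], [-2.5, -30.8, 92.8], [9.9, -24.1, 94.2]]
fin front 148 [[-13.3, -37.7, 64.6], [-12.9, -30.7, 76.6], [-12.4, -24.5, 87.2]]
head 1349 [[-24.0, -48.4, 55.3], [-1.4, -30.7, 56.9], [23.1, -13.8, 58.9]]
knob 239 [[-3.1, 53.3, 64.4], [2.7, 59.1, 67.4], [9.3, 65.7, 68.9]]
bar 3470 [[-41.8, -205.8, 33.2], [-27.8, -162.0, 34.8], [-12.7, -118.1, 36.4]]
```

View pics/w6.png

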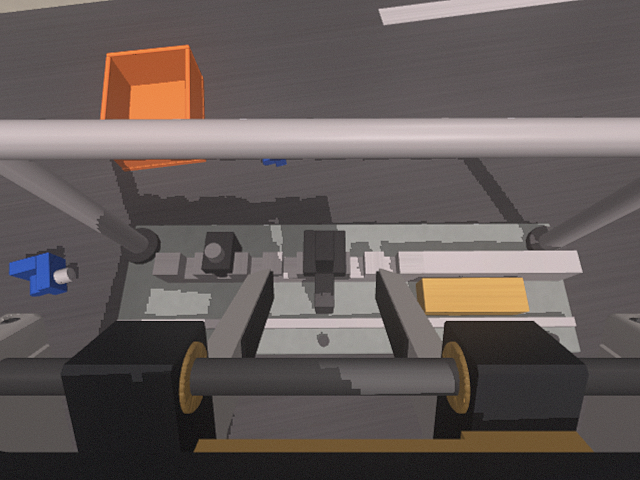

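View pics/w6s.png

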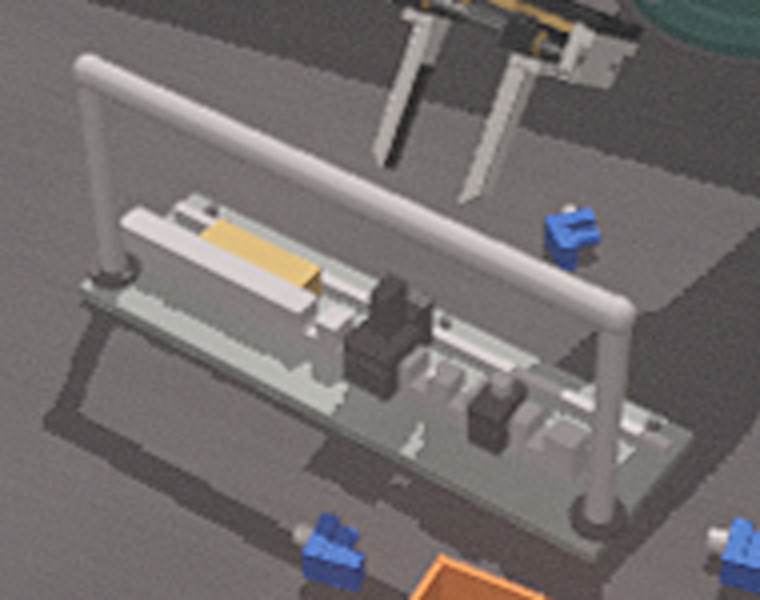

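```bash
python3 - <<'E'
from h import *
R=Rt(35); g=jig2w(-23,-231,24);a=tcp(g,R,.199+.09);print(a,w2j(a)); plan(a,R,10)
p,_,_=pose();print(p)
E
```

```text
[ 0.34489673 -0.22899565  0.26073494] [-188.79482859 -231.03822819  260.7349408 ]
[-0.551, 2.016, 0.246, 0.0, -0.0, -0.0]
[-0.551, 2.016, 0.245, 0.0, -0.0, -0.0]
[-0.552, 2.015, 0.244, 0.0, -0.0, -0.0]
[-0.553, 2.015, 0.244, 0.0, -0.0, -0.0]
[-0.554, 2.015, 0.243, 0.0, -0.0, -0.0]
[-0.554, 2.015, 0.242, 0.0, -0.0, -0.0]
[-0.555, 2.015, 0.241, 0.0, -0.0, -0.0]
[-0.556, 2.015, 0.24, 0.0, -0.0, -0.0]
[-0.557, 2.015, 0.24, 0.0, -0.0, -0.0]
[-0.557, 2.015, 0.239, 0.0, -0.0, -0.0]
[ 0.41052611 -0.03585182  0.31225161]
```

Emit:
jog_arm(deltas=[[[-0.5, 2.0, 0.2, 0, 0, 0, 0.3], [-0.5, 2.0, 0.2, 0, 0, 0, 0], [-0.5, 2.0, 0.2, 0, 0, 0, 0], [-0.5, 2.0, 0.2, 0, 0, 0, 0], [-0.5, 2.0, 0.2, 0, 0, 0, 0]]])

```text
time_s: 9.43
tool_pos: [0.3774, -0.133, 0.2895]
tcp_rot: [[0.804, -0.171, 0.57], [-0.138, -0.985, -0.101], [0.579, 0.002, -0.816]]
force: [0.1, -0.2, 0.1]
width: 0.109
```

Emit:
jog_arm(deltas=[[[-0.5, 2.0, 0.2, 0, 0, 0, 0], [-0.5, 2.0, 0.2, 0, 0, 0, 0], [-0.5, 2.0, 0.2, 0, 0, 0, 0], [-0.5, 2.0, 0.2, 0, 0, 0, 0], [0, 0, 0, 0, 0, 0, 0]]])

```text
time_s: 10.05
tool_pos: [0.3502, -0.2129, 0.2692]
tcp_rot: [[0.805, -0.174, 0.568], [-0.142, -0.985, -0.101], [0.577, 0.001, -0.817]]
force: [-0.8, -0.7, 0.1]
width: 0.004
```

```bash
python3 meas.py w7; python3 - <<'E'
from h import *
R=Rt(35); g=jig2w(-23,-231,24);a=tcp(g,R,.199+.09);p,R0,s=pose();print(s["joint_pos"],s["width"], w2j(p+.199*R0[:,2]));plan(a,R,2)
E
```

```text
10.05 [ -82.49621584 -215.03199935  122.14416999] [-0.761859   -0.73185743  0.06207977]
fintop 975 [[-13.3, -38.8, 87.3], [-2.9, -33.6, 92.7], [9.6, -24.6, 94.1]]
fin front 388 [[-13.7, -38.6, 64.8], [-12.9, -33.7, 76.8], [-10.2, -24.8, 87.4]]
head 1773 [[-24.0, -49.4, 53.5], [-2.5, -38.4, 57.0], [23.5, -16.9, 63.2]]
bar 3993 [[-41.8, -205.9, 33.3], [-28.0, -162.8, 35.0], [-13.3, -118.7, 36.5]]
[-0.81221995 -0.34419868  2.08120997  0.44056521  0.93628403  0.75203951] 0.0030127609856175834 [ -71.18388836 -213.93960928  107.13170045]
[-0.365, 0.885, 0.287, 0.002, -0.002, -0.001]
[-0.366, 0.885, 0.286, 0.002, -0.002, -0.001]
```

View pics/w7.png

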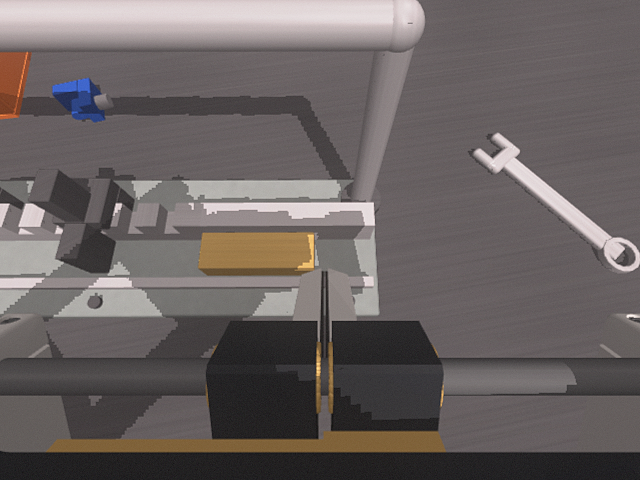

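Emit:
jog_arm(deltas=[[[-0.36, 0.9, 0.29, 0, 0, 0, 0], [-0.36, 0.9, 0.29, 0, 0, 0, 0], [0, 0, 0, 0, 0, 0, 0]]])

```text
time_s: 10.52
tool_pos: [0.3452, -0.229, 0.2604]
tcp_rot: [[0.805, -0.169, 0.569], [-0.137, -0.986, -0.099], [0.578, 0.002, -0.816]]
force: [0.7, -0.0, -0.8]
width: 0.006
```

```bash
python3 - <<'E'
from h import *
R=Rt(35); g=jig2w(-23,-231,24);a=tcp(g,R,.199);p,R0,s=pose();print(s["time_s"], w2j(p+.199*R0[:,2]));plan(a,R,6)
E
```

```text
10.525 [ -73.50943032 -231.37797532   98.01358731]
[-0.009, -0.002, 1.493, 0.0, -0.001, 0.0]
[-0.007, -0.002, 1.493, 0.0, -0.001, 0.0]
[-0.006, -0.002, 1.493, 0.0, -0.001, 0.0]
[-0.005, -0.001, 1.493, 0.0, -0.001, 0.0]
[-0.004, -0.001, 1.493, 0.0, -0.001, 0.0]
[-0.002, -0.0, 1.493, 0.0, -0.001, 0.0]
```

Emit:
jog_arm(deltas=[[[0, 0, 1.5, 0, 0, 0, 0], [0, 0, 1.5, 0, 0, 0, 0], [0, 0, 1.5, 0, 0, 0, 0], [0, 0, 1.5, 0, 0, 0, 0], [0, 0, 1.0, 0, 0, 0, 0]]])

```text
time_s: 11.15
tool_pos: [0.3866, -0.2365, 0.2031]
tcp_rot: [[0.803, -0.17, 0.571], [-0.136, -0.985, -0.101], [0.58, 0.003, -0.815]]
force: [0.4, -0.0, 0.7]
width: 0.006
```

Emit:
jog_arm(deltas=[[[0, 0, 0.8, 0, 0, 0, 0], [0, 0, 0.5, 0, 0, 0, 0], [0, 0, 0, 0, 0, 0, 0]]])

```text
time_s: 11.52
tool_pos: [0.3947, -0.2378, 0.1916]
tcp_rot: [[0.803, -0.169, 0.571], [-0.136, -0.986, -0.1], [0.58, 0.003, -0.815]]
force: [0.4, -0.7, -1.2]
width: 0.006
```

```bash
python3 meas.py w8; python3 - <<'E'
from h import *
R=Rt(35); g=jig2w(-23,-231,24);a=tcp(g,R,.199);p,R0,s=pose();print(s["time_s"], w2j(p+.199*R0[:,2]));plan(a,R,1)
E
```

```text
11.525 [ -33.87057184 -231.78181444   44.97169825] [ 0.41735438 -0.70756033 -1.17044872]
bar 9143 [[-41.7, -206.0, 33.6], [-28.0, -162.0, 35.0], [-13.0, -118.8, 36.5]]
11.625 [ -22.75709573 -232.00198411   29.9961065 ]
[-0.205, -0.041, 0.474, 0.003, -0.008, 0.001]
```

View pics/w8.png

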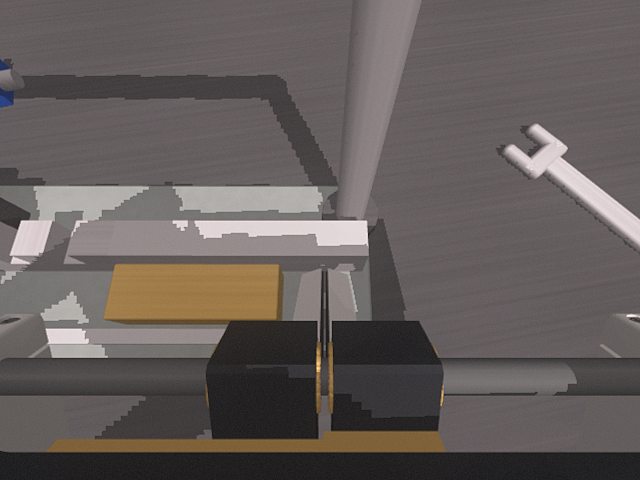

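View pics/w8s.png

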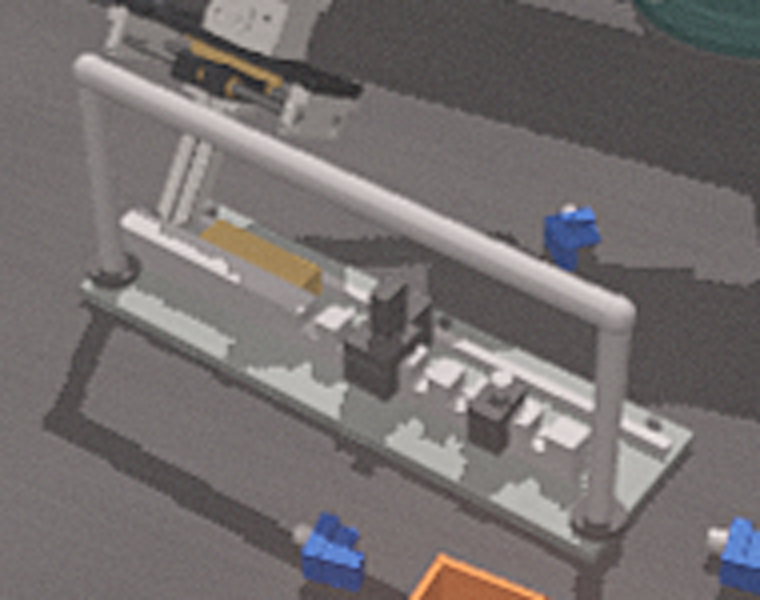

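Emit:
jog_arm(deltas=[[[-0.1, 0, 0.25, 0, -0.006, 0, 0], [-0.1, 0, 0.2, 0, 0, 0, 0], [0, -0.6, 0, 0, 0, 0, 0], [0, -0.7, 0, 0, 0, 0, 0], [0, -0.7, 0, 0, 0, 0, 0]]])

```text
time_s: 12.25
tool_pos: [0.399, -0.2182, 0.1877]
tcp_rot: [[0.806, -0.171, 0.567], [-0.137, -0.985, -0.104], [0.577, 0.006, -0.817]]
force: [-1.0, -3.6, -1.4]
width: 0.007
```

```bash
cat > st.py <<'E'
from h import *
R=Rt(35);p,R0,s=pose();t=w2j(p+.199*R0[:,2]);print(s["time_s"],t,s["force"],s["torque"])
g=jig2w(-23,t[1]+20,25);plan(tcp(g,R,.199),R,3)
E
python3 st.py
```

```text
12.25 [ -22.56373997 -212.50099637   25.14192987] [-0.96655471 -3.61671769 -1.4414386 ] [-0.35615074  0.47441942 -0.33936252]
[0.01, -0.624, -0.009, 0.002, -0.001, 0.001]
[0.01, -0.624, -0.007, 0.002, -0.001, 0.001]
[0.009, -0.624, -0.006, 0.002, -0.001, 0.001]
```

Emit:
jog_arm(deltas=[[[0, -0.7, 0, 0, 0, 0, 0], [0, -0.7, 0, 0, 0, 0, 0], [0, -0.7, 0, 0, 0, 0, 0], [0, -0.7, 0, 0, 0, 0, 0], [0, 0, 0, 0, 0, 0, 0]]])

```text
time_s: 12.88
tool_pos: [0.4041, -0.1883, 0.1877]
tcp_rot: [[0.806, -0.171, 0.567], [-0.135, -0.985, -0.105], [0.577, 0.008, -0.817]]
force: [-0.6, -1.8, -1.0]
width: 0.004
```

```bash
python3 st.py; python3 meas.py w9
```

```text
12.875 [ -22.51201268 -182.3584037    25.1345149 ] [-0.59162295 -1.76540261 -0.98708239] [-0.14467726  0.40325222 -0.18464272]
[0.013, -0.618, -0.011, 0.002, -0.001, 0.001]
[0.012, -0.618, -0.009, 0.002, -0.001, 0.001]
[0.012, -0.618, -0.008, 0.002, -0.001, 0.001]
12.875 [ -33.47472851 -182.22155826   40.65289187] [-0.59162295 -1.76540261 -0.98708239]
fin front 50 [[-13.2, -39.1, 64.0], [-11.6, -38.0, 65.7], [-10.1, -36.3, 68.3]]
head 4017 [[-23.1, -49.6, 53.5], [2.1, -39.2, 57.0], [23.7, -23.0, 63.2]]
bar 9319 [[-40.7, -167.6, 33.5], [-26.7, -124.6, 35.0], [-11.9, -81.6, 36.5]]
```

View pics/w9.png

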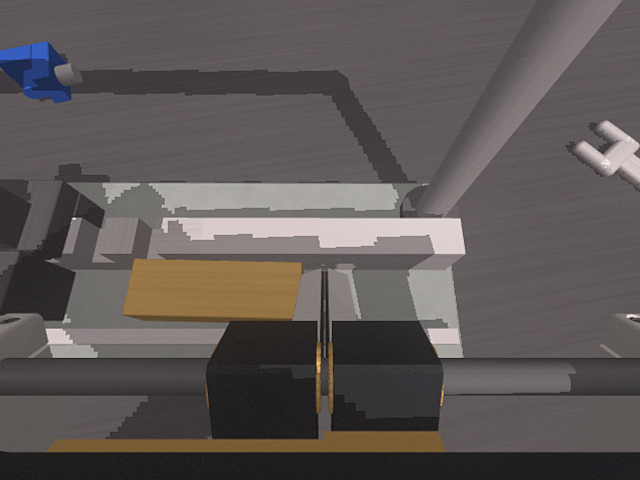

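Emit:
jog_arm(deltas=[[[0, -0.7, 0, 0, 0, 0, 0], [0, -0.7, 0, 0, 0, 0, 0], [0, -0.7, 0, 0, 0, 0, 0], [0, -0.7, 0, 0, 0, 0, 0], [0, 0, 0, 0, 0, 0, 0]]])

```text
time_s: 13.6
tool_pos: [0.4092, -0.1597, 0.1877]
tcp_rot: [[0.805, -0.172, 0.568], [-0.136, -0.985, -0.106], [0.578, 0.008, -0.816]]
force: [-0.1, -2.1, -0.0]
width: 0.008
```

```bash
python3 st.py; python3 meas.py w10
```

```text
13.6 [ -22.14997929 -153.56152789   25.27723309] [-0.09513258 -2.05606229 -0.01794972] [-0.22266492  0.40914298 -0.23084982]
[0.005, -0.609, -0.014, 0.003, -0.002, 0.001]
[0.004, -0.609, -0.013, 0.003, -0.002, 0.001]
[0.004, -0.609, -0.011, 0.003, -0.002, 0.001]
13.6 [ -33.12364593 -153.39884669   40.78762009] [-0.09513258 -2.05606229 -0.01794972]
fintop 2299 [[-13.2, -38.8, 87.3], [-1.2, -35.6, 92.6], [10.0, -26.7, 94.0]]
fin front 915 [[-13.4, -38.7, 64.8], [-12.9, -34.9, 77.2], [-10.2, -25.2, 87.5]]
head 4345 [[-23.9, -49.4, 53.5], [-2.4, -38.4, 57.0], [23.8, -17.6, 63.2]]
bar 9320 [[-40.4, -138.8, 33.5], [-26.5, -95.5, 35.0], [-11.8, -52.9, 36.5]]
```

View pics/w10.png

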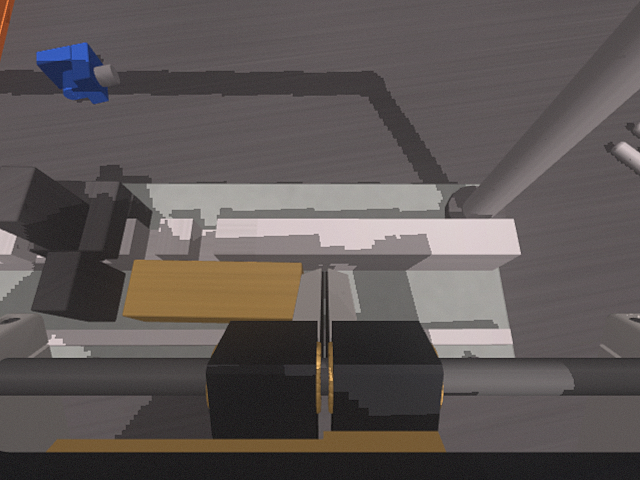

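Emit:
jog_arm(deltas=[[[0, -0.5, 0, 0, 0, 0, 0], [0, -0.35, 0, 0, 0, 0, 0], [0, 0, 0, 0, 0, 0, 0]]])

```text
time_s: 14.08
tool_pos: [0.4108, -0.1514, 0.1877]
tcp_rot: [[0.805, -0.173, 0.568], [-0.137, -0.985, -0.107], [0.578, 0.008, -0.816]]
force: [0.3, -2.3, 0.1]
width: 0.003
```

```bash
python3 st.py; python3 meas.py w11|grep bar
```

```text
14.075 [ -22.03765783 -145.20913841   25.23417154] [ 0.28567406 -2.33478111  0.08951632] [-0.19898664  0.375886   -0.17180737]
[0.002, -0.605, -0.018, 0.003, -0.002, 0.0]
[0.002, -0.605, -0.016, 0.003, -0.002, 0.0]
[0.001, -0.605, -0.014, 0.003, -0.002, 0.0]
bar 9310 [[-40.2, -130.5, 33.5], [-26.4, -87.3, 35.0], [-11.8, -44.4, 36.4]]
```

Creep to contact.

Emit:
jog_arm(deltas=[[[0, -0.2, 0, 0, 0, 0, 0], [0, -0.15, 0, 0, 0, 0, 0], [0, 0, 0, 0, 0, 0, 0]]])

```text
time_s: 14.55
tool_pos: [0.4114, -0.1482, 0.1877]
tcp_rot: [[0.805, -0.174, 0.568], [-0.137, -0.985, -0.107], [0.578, 0.009, -0.816]]
force: [-0.5, -2.2, 0.7]
width: 0.006
```

```bash
python3 st.py; python3 meas.py w12
```

```text
14.55 [ -21.98439249 -142.10671414   25.24688222] [-0.47839357 -2.18660654  0.69851639] [-0.31538526  0.29684393 -0.23913084]
[0.001, -0.6, -0.019, 0.003, -0.002, 0.0]
[0.0, -0.6, -0.017, 0.003, -0.002, 0.0]
[0.0, -0.6, -0.015, 0.003, -0.002, 0.0]
14.55 [ -32.95972775 -141.9184977    40.7557999 ] [-0.47839357 -2.18660654  0.69851639]
fintop 2795 [[-13.1, -38.7, 87.4], [-2.7, -33.4, 92.7], [10.0, -24.9, 94.2]]
fin front 899 [[-13.4, -38.6, 64.8], [-12.9, -34.6, 77.3], [-10.2, -25.3, 87.4]]
head 4158 [[-24.0, -49.4, 53.7], [-3.1, -38.5, 57.0], [23.6, -17.4, 63.1]]
bar 9313 [[-40.2, -127.3, 33.5], [-26.4, -84.1, 35.0], [-11.7, -41.4, 36.5]]
```

View pics/w12.png

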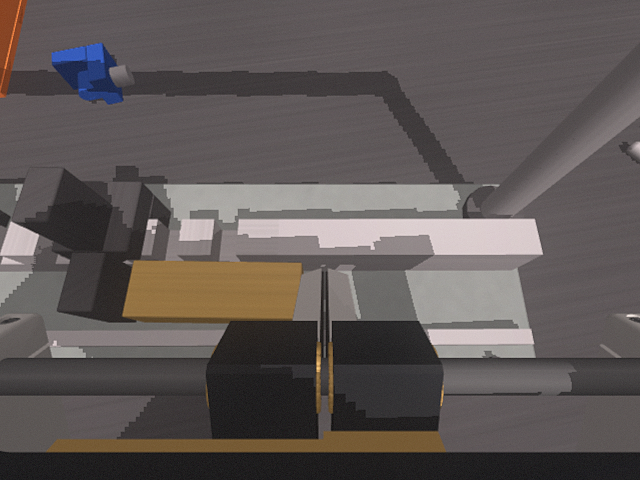

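Emit:
jog_arm(deltas=[[[0, -0.12, 0, 0, 0, 0, 0], [0, 0, 0, 0, 0, 0, 0]]])

```text
time_s: 14.9
tool_pos: [0.4116, -0.147, 0.1877]
tcp_rot: [[0.805, -0.174, 0.568], [-0.137, -0.985, -0.108], [0.578, 0.009, -0.816]]
force: [-0.3, -2.2, -0.6]
width: 0.005
```

```bash
python3 st.py; python3 meas.py w13
```

```text
14.9 [ -21.93842827 -140.9603856    25.26528026] [-0.2815482  -2.19520134 -0.59926881] [-0.27132636  0.34386087 -0.29245111]
[-0.001, -0.599, -0.02, 0.003, -0.002, 0.0]
[-0.001, -0.599, -0.018, 0.003, -0.002, 0.0]
[-0.001, -0.599, -0.016, 0.003, -0.002, 0.0]
14.9 [ -32.91419816 -140.76931213   40.77385547] [-0.2815482  -2.19520134 -0.59926881]
fintop 2787 [[-13.1, -38.7, 87.4], [-2.8, -33.5, 92.7], [9.9, -24.7, 94.1]]
fin front 907 [[-13.4, -38.6, 64.4], [-12.8, -34.5, 77.2], [-10.2, -25.0, 87.4]]
head 4141 [[-24.0, -49.3, 53.6], [-3.0, -38.5, 57.0], [23.6, -17.2, 62.9]]
bar 9319 [[-40.1, -126.2, 33.5], [-26.4, -83.0, 35.0], [-11.7, -40.2, 36.5]]
```

Emit:
jog_arm(deltas=[[[0, -0.12, 0, 0, 0, 0, 0], [0, 0, 0, 0, 0, 0, 0]]])

```text
time_s: 15.25
tool_pos: [0.4118, -0.146, 0.1877]
tcp_rot: [[0.805, -0.174, 0.568], [-0.137, -0.985, -0.108], [0.578, 0.009, -0.816]]
force: [-0.1, -2.5, -0.3]
width: 0.009
```

```bash
python3 st.py|head -1; python3 meas.py w14
```

```text
15.25 [ -21.89697293 -140.08072749   25.29415164] [-0.13733607 -2.5220642  -0.32631505] [-0.2820921   0.38396485 -0.2657821 ]
15.25 [ -32.87505952 -139.87574171   40.80090965] [-0.13733607 -2.5220642  -0.32631505]
fintop 2781 [[-12.9, -38.3, 87.5], [-2.6, -33.0, 92.7], [10.1, -24.5, 94.1]]
fin front 876 [[-13.3, -37.9, 64.6], [-12.6, -34.0, 77.5], [-10.2, -24.4, 87.7]]
head 4189 [[-23.8, -49.3, 53.6], [-2.9, -38.0, 57.0], [23.9, -16.6, 63.1]]
bar 9337 [[-40.1, -125.3, 33.6], [-26.3, -82.1, 35.0], [-11.6, -39.4, 36.5]]
```

```bash
python3 - <<'E'
import cv2
im=cv2.imread("pics/w14.png");cv2.imwrite("pics/w14z.png",cv2.resize(im[150:350,40:240],None,fx=3,fy=3,interpolation=2))
E
```

```text
(no output)
```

View pics/w14z.png

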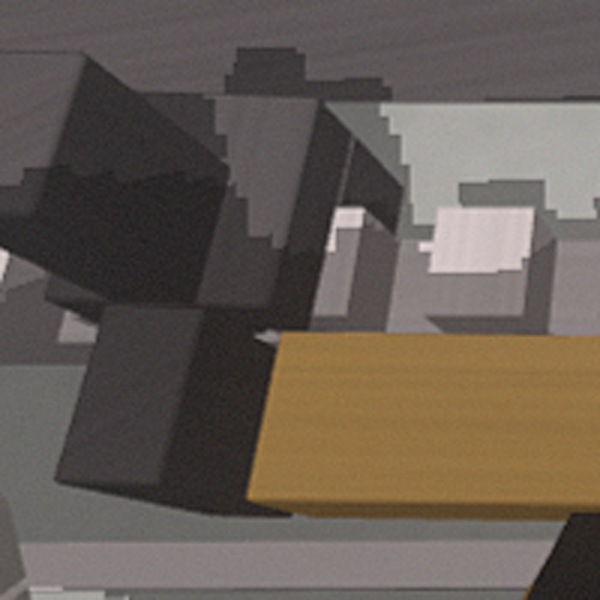

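Emit:
jog_arm(deltas=[[[0, 0.5, 0, 0, 0, 0, 0], [0, 0.8, 0, 0, 0, 0, 0], [0, 0, -1.5, 0, 0, 0, 0], [0, 0, -2, 0, 0, 0, 0], [0, 0, -2, 0, 0, 0, 0]]])

```text
time_s: 15.98
tool_pos: [0.3771, -0.1528, 0.2314]
tcp_rot: [[0.808, -0.172, 0.563], [-0.14, -0.985, -0.1], [0.572, 0.002, -0.82]]
force: [0.6, -0.8, -0.9]
width: -0.0
```

Emit:
jog_arm(deltas=[[[0, 0, -2, 0, 0, 0, 0], [0, 0, -2, 0, 0, 0, 0], [0, -1.5, -2, 0, 0, 0, 0], [0, -1.5, 0, 0, 0, 0, 0], [0, 0, 0, 0, 0, 0, 0]]])

```text
time_s: 16.6
tool_pos: [0.3467, -0.1172, 0.2838]
tcp_rot: [[0.806, -0.172, 0.566], [-0.141, -0.985, -0.098], [0.574, -0.001, -0.819]]
force: [0.5, -0.8, 0.2]
width: 0.003
```

```bash
python3 meas.py w15; python3 - <<'E'
from h import *
f=cams.grab_frame("top");save("top2",cv2.resize(f["img"][200:310,240:440],None,fx=4,fy=4,interpolation=2))
P=cloud(f);im=f["img"].astype(int);m=(im[...,0]-im[...,2]>60)&(P[...,0]>.4)&(P[...,0]<.65)&(abs(P[...,1]+.1)<.12)&(P[...,2]<.06)
print(m.sum(),cv2.minAreaRect(P[m][:,:2].astype(np.float32)))
E
```

```text
16.6 [-102.59144898 -120.84189717  136.39996628] [ 0.47291279 -0.78943499  0.20067577]
fintop 704 [[-13.0, -37.9, 87.4], [-2.7, -31.7, 92.7], [9.8, -24.0, 94.1]]
fin front 304 [[-13.5, -37.5, 64.6], [-12.8, -31.5, 77.1], [-10.7, -23.9, 87.4]]
head 1280 [[-24.0, -49.1, 54.0], [-5.7, -38.0, 57.0], [23.3, -14.1, 62.9]]
knob 267 [[-3.5, 52.8, 64.2], [2.2, 58.7, 67.3], [9.3, 65.9, 68.8]]
bar 3332 [[-40.7, -126.0, 33.3], [-26.6, -83.3, 34.9], [-11.9, -39.4, 36.4]]
346 ((0.5307009816169739, -0.11006868630647659), (0.08939465880393982, 0.03070433996617794), 79.20435333251953)
```

View pics/w15.png

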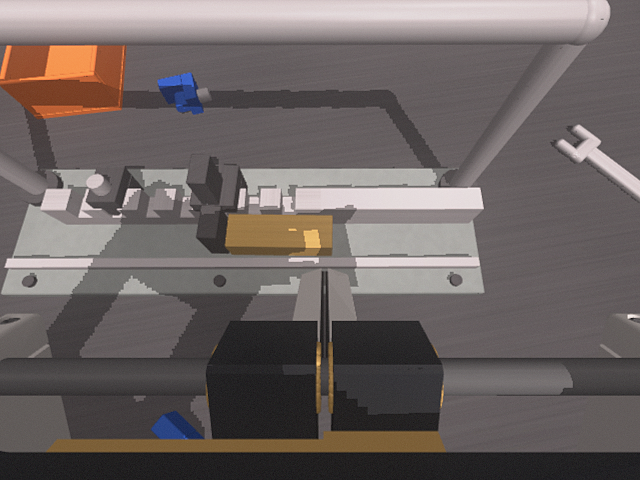

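View pics/w15s.png

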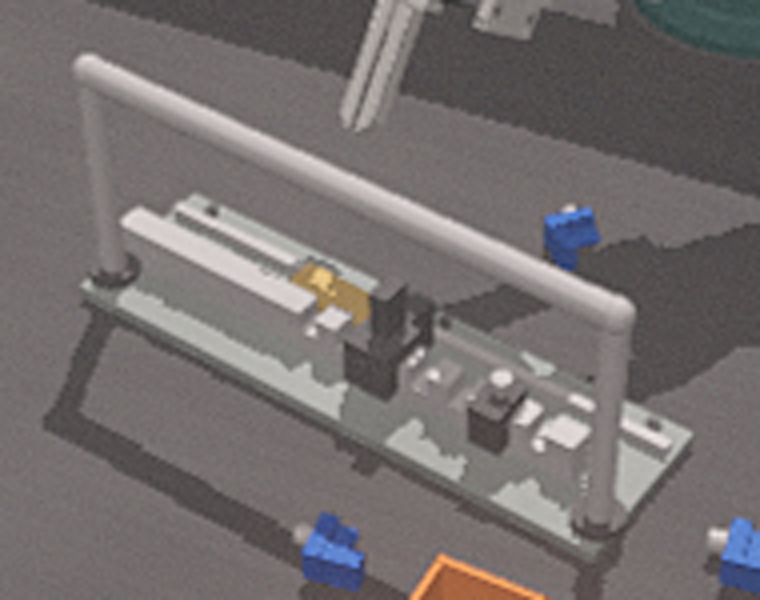

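```bash
python3 - <<'E'
from h import *
print(bot.job_done())
E
```

```text
the job is handed in; nothing more can be done
None
```

I moved the tall-fin stop one notch further from the bar, pushed the bar up against its foot, and handed the job in at about 17 s. No verdict was reported.

I gripped the stop's fin with the tool leaning 35°. I lifted it about 18 mm out of the notch at y = -60, shifted it 30 mm and let it drop into the notch at y = -30. I then pushed the bar about 79 mm with the closed fingers until the stop's foot moved very slightly, which showed contact, and backed away.

**Last checks (wrist camera):**
- **Stop:** the fin is at y ≈ -30.9 mm, and its top is at the same height as when it was first seated, so it is fully home.
- **Bar:** its centre is about 52 mm from the stop's grip point along the rail (53 mm is nominal). It lies flat in the channel, about 1° off the rail's direction.
- **Spare stop:** it shows no visible movement. I made no position check on the spanner, bin and jar; the arm went nowhere near them.
- **Robot:** the gripper is clear of everything, and the force reading is near zero.

**Disagreements:**
- The wrist and fixed cameras differed by about 2 mm in x, within the stated calibration.
- When I lowered the stop, the force reading did not clearly show it touching down. I relied on the height and on the pictures after letting go.

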